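# Slide the battery crate into its charging dock

## Task

Push the heavy red battery crate along the bench, low at the foot plate on its base so that it slides flat and does not tip, into the charging dock until it is fully home, flush against the stop. Only then press the green button on the charger fully down to start the charge, and let go. Nothing is to be gripped or lifted: leave the carry handle alone and do not disturb the other things on the bench.

Things in the scene. Friction and masses are not known exactly. Their poses are not given: they have to be found in the camera images.
- crate: Heavy red battery crate, loose, 1.3 kg: box 130 (its x) x 88 (its y) x 180 mm tall. A steel foot plate 22 mm thick, 130 mm wide, under it sticks out 51 mm on the +y side only: its pushing edge is at y = +95 mm; the crate's front is at y = -45 mm. Origin: on the bench under the middle of the box, z up. Pushed at the foot plate towards -y it slides; pushed above 40 mm height it may tip.
- handle: Black carry handle on top of the crate, a 12 mm bar, 90 mm long along the crate's x, reaching 210 mm above the bench. Origin: middle of the crate's top, 180 mm above the bench.
- dock: Charging dock, fixed. Origin on the bench, mid stop face; +y out of the mouth, x across, z up. Black housing (170 wide, 125 deep, 60 mm tall) at -y; its face is the stop. Two yellow rails 30 mm tall, 146 mm apart inside, run 75 mm from the stop, then flare to 180 mm at 117 mm. Crate home: y axes alike, its origin at x = 0, y = +45 mm, its pushing edge at y = +140 mm, outside the rails.
- button (a joint): Green push button on top of the charger housing: 0 up, 0.008 m fully down; springs back; about 5 N presses it fully down.
- button_top (a point): Centre of the top of the green button (36 mm diameter), which faces up, on top of the charger housing; pressed straight down.
- offcut: Upright aluminium tube offcut, 50 mm diameter, 110 mm tall, beside the dock's +x rail; a bystander, loose. Origin: centre of its underside.
- coupling: Brass pipe coupling, a ring 60 mm across and 45 mm tall, beside the dock's -x rail; a bystander, loose. Origin: centre of its underside.
- oil: Blue cutting-oil bottle with white cap, 60 mm diameter, 170 mm tall; a bystander, loose. Origin: centre of its underside.
- bin: Empty blue open bin, 130 x 100 x 60 mm; a bystander, loose. Origin: centre of its underside.
- pack: Black and orange power-tool battery pack, 75 x 110 x 63 mm; a bystander, loose. Origin: centre of its underside.
- wrench: Steel wrench lying flat; a bystander, loose. Origin: about the middle of its underside.
- can: Yellow can, 64 mm diameter, 120 mm tall; a bystander, loose. Origin: centre of its underside.
Not all that is in view belongs to the job. Leave any orange or purple look-alike of the crate alone.

How it is judged:
On the way, in this order (a step that is already met when the one before it is completed fails the run):
1. the crate stands home in the dock, flat and flush against the stop (y of crate in the frame of dock between 0.038 and 0.051 m and x of crate in the frame of dock between -0.012 and 0.012 m and angle between the y axis of crate and the y axis of dock, either way round below 0.07 rad and angle between crate's own z axis and vertical below 0.03 rad and height (world z) of crate below 0.004 m), for 0.3 s.
2. the green button is pressed fully down (value of joint button above 0.006 m), for 0.1 s.
At the end, for the whole second after the job is handed in: The crate stands flat between the guide rails with its front within about 6 mm of the stop, within 12 mm of the dock's centre line and square to it within 0.07 rad, at rest; the button has been pressed down more than 6 mm after that and is up again (all of step 1 and linear speed of crate below 0.02 m/s and value of joint button below 0.003 m); the robot touches nothing.
It fails at once if the crate tips by more than 0.12 rad (angle between crate's own z axis and vertical above 0.12 rad).
It fails at once if the crate is lifted off the bench (origin more than 10 mm up) (height (world z) of crate above 0.01 m).
It fails at once if the fingers take hold of the carry handle (contact force between the fingers and handle above 1 N).
It fails at once if the button is pressed before the crate is home (within 12 mm of the stop) (value of joint button above 0.004 m and y of crate in the frame of dock above 0.057 m).
It fails at once if another thing on the bench is moved by more than 20 mm (distance of any of offcut, coupling, oil, bin, pack, wrench, can from where it was at the start of the episode above 0.02 m).
It also fails if it takes over 61 s, if anything falls off the work surface, if the arm or the gripper's body presses on something with over 40 N, if the wrist force passes 120 N, or if a joint passes its speed limit or range.

## Robot

A 7-joint arm with a two-finger parallel gripper is mounted at the origin on the work surface. World frame = base frame: x ahead of the robot, y to its left, z up, the work surface at z = 0. Lengths are in m, angles in rad, forces in N, time in s.
With the tool pointing down it reaches from about 0.425 to 0.875 m from the base axis. Payload 4.7 kg.
Tool frame: the origin (TCP) lies midway between the tips of the shut fingers; the grasp point (between the pads) lies 19 mm behind it; z points along the fingers, y is the direction in which the jaws open and shut (so a half turn about z gives the same grasp; the last joint's range is limited). The gripper opens to 87 mm and grips with 3 to 60 N. Pads are 19 mm wide; open, the fingers measure 117 mm over their backs; the gripper's body (75 mm by 190 mm) begins 51 mm behind the grasp point.
Start: joints at [1.334, 0.321, -0.07, 1.45, 0.023, 1.371, -0.057], TCP at [0.161, -0.63, 0.223] pointing down, gripper open.
Joint ranges: [-2.86, 2.86], [-0.3, 2.09], [-1.38, 1.24], [0.06, 2.45], [-1.56, 4.7], [0.09, 2.05], [-2.69, 2.69]. Speed limits (rad/s): [2.57, 2.57, 3.14, 3.14, 3.14, 3.14, 3.14].

## Interface

Orientations are given as a unit quaternion [w, x, y, z].
In Python, from station import bot gives the robot as it stands.
- The arm moves only by the tool send_rows, never from a script. Its argument "rows" is a list of rows, each an object of numbers: "dx", "dy", "dz": the shift along the tool's x, y, z in mm; "wx", "wy", "wz": the turn, a rotation vector about the tool's x, y, z in rad; "gripper": the finger opening in mm, from 0 to 87. A call has 1 to 12 rows; each row shifts and turns the commanded pose from where the row before left it, along the tool's axes as they then stand; what a row does not reach is not made up. A row lasts 1/10 s, in which the tool goes at most 50 mm and 8.59 degrees, less where a joint would pass 70% of its speed; a pose out of reach is approached as far as the arm can. A call is refused whole if a number of a shift passes 50 or a number of a turn 0.15, either way. A call with a gripper value outside its range is refused whole. The fingers move at their own pace and stop on an object; "squeeze" is the grip in N (left out, the last holds). Time passes only in rows, so rows that do not move let the fingers close. It gives the time, the measured TCP pose, the force and the opening at its end, in the units of the state.
- bot.get_state(): the state, without advancing time (a new reading comes with each control period).
- bot.capture(name): name is "scene" or "side" or "wrist"; returns a dict with "pixels" (400x640x3 uint8, red, green, blue), "range_z" (400x640 float32, m along the optical axis (not along the pixel's ray), 0 where there is no reading), "fx", "fy", "cx", "cy" (pixels), "D" ([k1, k2, p1, p2, k3] as OpenCV has them; the pictures are not rectified), "position" and "rotation" of the camera in the world. Camera axes: x right, y up, looking along -z (the intrinsics and any distortion apply to the point x, -y, -z); pixel columns grow to the right and rows downward; lengths in m; the calibration is good to about 2 mm. A picture is of the moment at which its call begins.
- bot.close_job(): hands the job in, once; it reports no verdict.
The state is a dict: "time_s": time; "q": joint angles; "dq": joint speeds; "tau": joint torques, N m; "position": TCP position; "orientation": TCP orientation; "contact_force": force on the tool from outside, world axes, zero at the start; "ft_torque": the same for the moment, N m; "opening": finger opening in m.
Only numpy, scipy, OpenCV 4.12 (cv2) and the standard library are available. Lean on these libraries where they do the work, as an engineer would, in place of code of your own. Each camera call takes 0.05 s, during which the arm holds its last target.

## Working session

There is one attempt and no reset: what is moved stays moved. The work goes in short steps, Python scripts to look and compute and a tool call to move; the robot and the scene stay as the last step left them, time stands still between calls to the robot, and variables do not carry over. Pictures are saved under pics/ and viewed, and the job is handed in when it is done.

Besides the shell and the picture viewer there is one more tool, called after "Call:" in YAML: its name, and indented under it one key for each argument. send_rows: Moves the arm, as the interface text tells. Its arguments: {"type":"object","properties":{"rows":{"type":"array","items":{"type":"object","properties":{"dx":{"type":"number"},"dy":{"type":"number"},"dz":{"type":"number"},"wx":{"type":"number"},"wy":{"type":"number"},"wz":{"type":"number"},"gripper":{"type":"number"}}}},"squeeze":{"type":"number"}},"required":["rows"]}

```bash
ls; mkdir -p pics
cat > h.py <<'E'
import numpy as np, cv2, pickle
from station import bot
def cap(n,tag):
    c=bot.capture(n); pickle.dump(c,open(f'pics/{tag}.pkl','wb'))
    cv2.imwrite(f'pics/{tag}.png',c['pixels'][:,:,::-1]); return c
def load(tag): return pickle.load(open(f'pics/{tag}.pkl','rb'))
def K(c): return np.array([[c['fx'],0,c['cx']],[0,c['fy'],c['cy']],[0,0,1.]])
def R(c):
    r=np.array(c['rotation'],float)
    if r.shape!=(3,3):
        from scipy.spatial.transform import Rotation as Q
        r=Q.from_quat(np.r_[r[1:],r[0]]).as_matrix()
    return r
def rays(c,uv):
    u=cv2.undistortPoints(np.array(uv,float).reshape(-1,1,2),K(c),np.array(c['D'],float)).reshape(-1,2)
    return (R(c)@np.c_[u[:,0],-u[:,1],-np.ones(len(u))].T).T
def plane(c,uv,z):
    d=rays(c,uv); p=np.array(c['position']); return p+d*((z-p[2])/d[:,2])[:,None]
def depth(c,uv):
    uv=np.array(uv).reshape(-1,2); z=c['range_z'][uv[:,1].astype(int),uv[:,0].astype(int)]
    return np.array(c['position'])+rays(c,uv)*z[:,None]
E
python3 - <<'E'
from h import *
for n in ['scene','side','wrist']:
    c=cap(n,n+'0'); print(n,c['position'],R(c).tolist())
print(bot.get_state())
E
```

```text
pics
scene [ 1.05081131 -0.71202257  1.18896974] [[0.8383496174204905, -0.40047312262943896, 0.3698529397238096], [0.544854793967327, 0.6372362975387259, -0.5450350030869195], [-0.017411848314849376, 0.6584460335901212, 0.7524265069677556]]
side [-0.07041362  0.70482358  0.83096234] [[-0.743060901941865, 0.41486708957720786, -0.52511502929461], [-0.669010613655724, -0.48029791098081875, 0.5672201649478384], [-0.016890672613419033, 0.7727866553539847, 0.6344410851178128]]
wrist [ 0.24017267 -0.60815441  0.38392651] [[0.2489673434737114, 0.9247650842938612, 0.287792982462413], [-0.9685102001079201, 0.23827476929513847, 0.07220198476679794], [-0.0018039319719392877, -0.29670637537524586, 0.9549670531704872]]
{'time_s': 0.15, 'q': array([ 1.33407583,  0.32161314, -0.07009453,  1.45137787,  0.02265345,
        1.37077041, -0.0569208 ]), 'dq': array([-1.48374631e-03, -3.22729686e-03, -1.12172640e-03, -3.54100997e-03,
        8.02893101e-05, -1.00803322e-03, -1.03893652e-04]), 'tau': array([-1.52729326e-04, -4.91797578e+01, -4.04563425e-01, -3.12875819e+01,
       -6.38877740e-02,  4.05457418e-02,  1.22334354e-04]), 'position': array([ 0.16117348, -0.62928974,  0.22174704]), 'orientation': array([-6.74606322e-04,  9.92144751e-01,  1.25093223e-01, -1.52399494e-04]), 'contact_force': array([ 1.0451776 ,  1.00201343, -0.13943315]), 'ft_torque': array([0.00112854, 0.02461873, 0.06035401]), 'opening': 0.08720447761018504}
```

View pics/scene0.png

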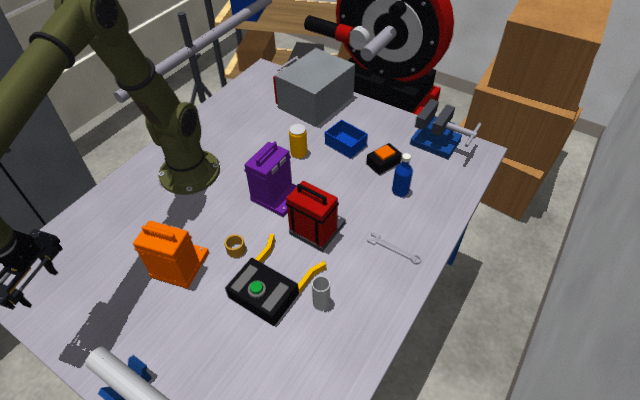

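View pics/side0.png

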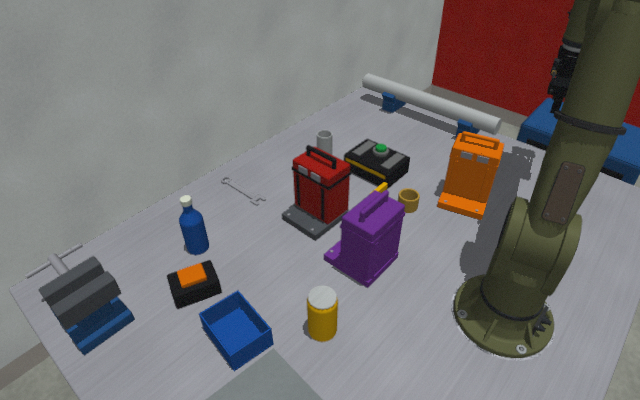

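View pics/wrist0.png

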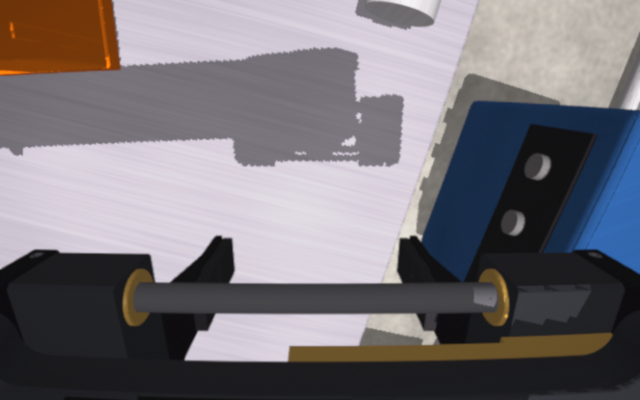

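Candidates (scene pixels): red (313,215), purple (268,178), orange (170,253). Red fits "heavy red battery crate" with its grey foot plate facing away from the dock. I'll confirm it in a crop and measure.

Run:
```python
from h import *
a=load('scene0')['pixels'][160:340,200:360]; b=load('side0')['pixels'][110:250,260:440]
a=cv2.resize(a,None,fx=2.4,fy=2.4,interpolation=cv2.INTER_CUBIC); b=cv2.resize(b,None,fx=2.2,fy=2.2,interpolation=cv2.INTER_CUBIC)
o=np.zeros((max(len(a),len(b)),a.shape[1]+b.shape[1],3),np.uint8); o[:len(a),:a.shape[1]]=a;o[:len(b),a.shape[1]:]=b
print(o.shape); cv2.imwrite('pics/crop0.png',o[:,:,::-1])
for n in ['scene0','side0']:
    c=load(n); z=c['range_z']; vv,uu=np.mgrid[:400,:640]
    uv=np.c_[uu.ravel(),vv.ravel()]; P=depth(c,uv); ok=(z.ravel()>0)
    hsv=cv2.cvtColor(c['pixels'],cv2.COLOR_RGB2HSV).reshape(-1,3).astype(int)
    H,S,V=hsv.T
    print(n,'valid',ok.mean())
    box=ok&(P[:,0]>.25)&(P[:,0]<1.1)&(abs(P[:,1])<.8)
    red=box&((H<5)|(H>174))&(S>150)&(V>50)
    grn=box&(H>50)&(H<85)&(S>120)
    yel=box&(H>18)&(H<32)&(S>150)
    print('floor z',np.median(P[box&(S<40)&(abs(P[:,2])<.02),2]))
    for nm,m in [('red',red),('green',grn),('yel',yel)]:
        print(nm,m.sum(),P[m].min(0).round(3),P[m].max(0).round(3),np.median(P[m],0).round(4))
    top=red&(abs(P[:,2]-.18)<.006)
    r=cv2.minAreaRect((P[top,:2]*1000).astype(np.float32)); print('top rect',r,cv2.boxPoints(r).round(0).tolist(),np.median(P[top,2]))
    np.savez(f'pics/{n}.npz',P=P.reshape(400,640,3),hsv=hsv.reshape(400,640,3))
```

```text
(432, 780, 3)
scene0 valid 0.9959296875
floor z 0.0008704402316471738
red 1979 [ 0.386 -0.042  0.016] [0.628 0.654 0.212] [ 0.5599 -0.0238  0.1642]
green 152 [ 0.474 -0.324  0.01 ] [0.629 0.391 0.159] [ 0.5458 -0.2809  0.0826]
yel 1159 [ 0.261 -0.313 -0.003] [0.65  0.308 0.117] [ 0.3921 -0.1266  0.0308]
top rect ((544.3033447265625, 4.5325775146484375), (90.91694641113281, 129.61007690429688), 87.92955017089844) [[478.0, -39.0], [607.0, -43.0], [611.0, 48.0], [481.0, 52.0]] 0.18014503651218539
side0 valid 0.9959609375
floor z 0.0004256477349293686
red 2550 [ 0.472 -0.199  0.016] [0.607 0.055 0.214] [0.5088 0.0419 0.1271]
green 76 [ 0.492 -0.291  0.017] [0.559 0.428 0.088] [ 0.5382 -0.2716  0.0839]
yel 1488 [ 0.253 -0.206 -0.001] [0.616 0.331 0.115] [0.2842 0.3028 0.0451]
top rect ((539.0110473632812, 10.843315124511719), (86.98013305664062, 130.9035186767578), 89.88225555419922) [[473.0, -33.0], [604.0, -33.0], [605.0, 54.0], [474.0, 54.0]] 0.18065236091768055
```

View pics/crop0.png

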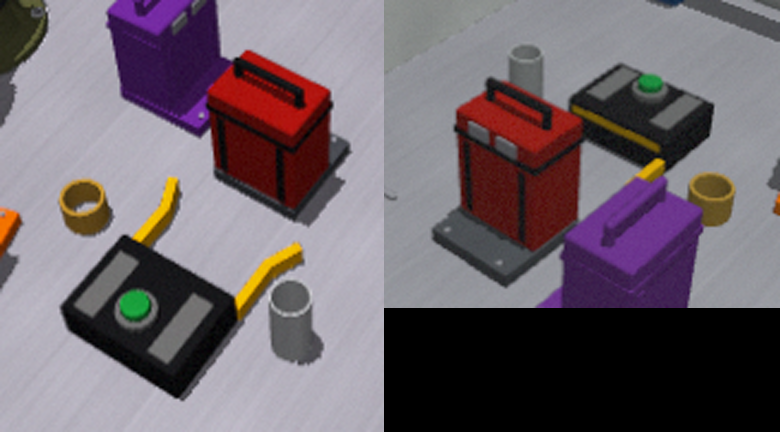

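The crop shows the red crate with its grey foot plate on the side away from the black dock; the purple crate stands close on its robot side. Next: the dock and the clearances.

Run:
```python
from h import *
for n in ['scene0','side0']:
    d=np.load(f'pics/{n}.npz'); P=d['P'].reshape(-1,3); H,S,V=d['hsv'].reshape(-1,3).T
    f=lambda m:[np.round(x,1).tolist() if not np.isscalar(x) else round(x,1) for x in cv2.minAreaRect((P[m,:2]*1000).astype(np.float32))]
    reg=(P[:,0]>.4)&(P[:,0]<.7)&(P[:,1]<-.16)&(P[:,1]>-.40)
    m=reg&(abs(P[:,2]-.06)<.005); 
    # keep largest component
    def big(m):
        k,l,s,_=cv2.connectedComponentsWithStats(m.reshape(400,640).astype(np.uint8)); i=1+s[1:,4].argmax(); return (l==i).ravel()
    print(n,'housing top',f(big(m)),big(m).sum())
    y=(H>18)&(H<32)&(S>150)&(P[:,0]>.4)&(P[:,0]<.7)&(P[:,1]<-.05)&(P[:,1]>-.3)&(abs(P[:,2]-.03)<.004)
    k,l,s,_=cv2.connectedComponentsWithStats(y.reshape(400,640).astype(np.uint8))
    for i in range(1,k):
        if s[i,4]>25:
            q=P[(l==i).ravel()]; print(' rail',s[i,4],q.min(0).round(3),q.max(0).round(3),'px',s[i,:4]); 
            for yy in np.arange(-.21,-.07,.012):
                w=q[abs(q[:,1]-yy)<.006]
                if len(w): print('   y%.3f x %.3f..%.3f'%(yy,w[:,0].min(),w[:,0].max()))
    g=(H>50)&(H<85)&(S>120)&reg&(P[:,2]>.07); g=big(g); print(' button',P[g].mean(0).round(4),P[g].max(0).round(4),P[g].min(0).round(4),g.sum())
    # foot plate, grey, z .022
    fp=(abs(P[:,2]-.022)<.005)&(P[:,0]>.44)&(P[:,0]<.66)&(P[:,1]>.02)&(P[:,1]<.16)&(V<110)&(S<80); fp=big(fp); print(' plate',f(fp),P[fp].max(0).round(3),P[fp].min(0).round(3))
    t=(abs(P[:,2]-.18)<.006)&((H<5)|(H>174))&(S>150)&(P[:,0]>.4)&(abs(P[:,1])<.15); t=big(t);print(' top all',f(t))
    pu=(H>130)&(H<160)&(S>100)&(P[:,0]>.2)&(P[:,0]<.6)&(P[:,1]>-.3)&(P[:,1]<.4); print(' purple',P[pu].min(0).round(3),P[pu].max(0).round(3), 'low',P[pu&(P[:,2]<.03)].max(0).round(3),'top',f(pu&(abs(P[:,2]-.18)<.006)))
    for nm,lo,hi,c in [('brass',18,32,(.38,.5,-.2,-.05))]:
        pass
    o=(P[:,0]>.6)&(P[:,0]<.75)&(P[:,1]>-.3)&(P[:,1]<-.1)&(P[:,2]>.09)&(P[:,2]<.13); print(' offcut',P[o].mean(0).round(3),P[o].min(0).round(3),P[o].max(0).round(3))
    b=(H>18)&(H<32)&(S>100)&(P[:,0]>.36)&(P[:,0]<.49)&(P[:,1]>-.25)&(P[:,1]<0)&(abs(P[:,2]-.045)<.006); print(' coupling',f(b))
```

```text
scene0 housing top [[543.6, -262.3], [127.0, 173.3], 89.6] 1854
 rail 126 [ 0.441 -0.187  0.026] [ 0.472 -0.082  0.034] px [255 234  19  28]
   y-0.186 x 0.459..0.471
   y-0.174 x 0.458..0.472
   y-0.162 x 0.457..0.472
   y-0.150 x 0.458..0.472
   y-0.138 x 0.459..0.471
   y-0.126 x 0.455..0.472
   y-0.114 x 0.452..0.468
   y-0.102 x 0.446..0.459
   y-0.090 x 0.441..0.457
   y-0.078 x 0.445..0.450
 rail 158 [ 0.617 -0.2    0.026] [ 0.647 -0.08   0.034] px [298 261  28  29]
   y-0.198 x 0.624..0.630
   y-0.186 x 0.619..0.632
   y-0.174 x 0.617..0.633
   y-0.162 x 0.617..0.630
   y-0.150 x 0.617..0.630
   y-0.138 x 0.617..0.631
   y-0.126 x 0.620..0.634
   y-0.114 x 0.621..0.639
   y-0.102 x 0.631..0.644
   y-0.090 x 0.631..0.647
   y-0.078 x 0.636..0.645
 button [ 0.545  -0.2816  0.0825] [ 0.5632 -0.2589  0.0914] [ 0.5214 -0.2973  0.0706] 132
 plate [[604.5, 66.7], [27.1, 82.3], 22.2] [0.611 0.1   0.026] [0.576 0.024 0.017]
 top all [[544.3, 4.5], [90.9, 129.6], 87.9]
 purple [ 0.266 -0.041 -0.001] [0.594 0.374 0.214] low [0.587 0.374 0.03 ] top [[325.0, 70.7], [91.6, 131.6], 0.5]
 offcut [ 0.7   -0.19   0.103] [ 0.674 -0.216  0.09 ] [ 0.725 -0.165  0.117]
 coupling [[382.1, -181.1], [58.0, 42.3], 88.3]
side0 housing top [[542.0, -256.3], [172.8, 131.0], 1.3] 1098
 rail 53 [ 0.455 -0.2    0.026] [ 0.471 -0.145  0.034] px [375 182  13   9]
   y-0.198 x 0.459..0.466
   y-0.186 x 0.456..0.470
   y-0.174 x 0.456..0.471
   y-0.162 x 0.455..0.467
   y-0.150 x 0.457..0.466
 button [ 0.5386 -0.2726  0.0831] [ 0.5588 -0.2573  0.0876] [ 0.5246 -0.2908  0.0736] 73
 plate [[540.1, 66.2], [133.0, 81.9], 2.0] [0.607 0.105 0.027] [0.473 0.023 0.017]
 top all [[539.6, 12.0], [131.0, 86.7], 1.1]
 purple [ 0.278 -0.29   0.002] [0.595 0.145 0.213] low [0.595 0.144 0.03 ] top [[322.6, 77.7], [85.9, 130.1], 0.3]
 offcut [ 0.697 -0.186  0.102] [ 0.672 -0.213  0.09 ] [ 0.722 -0.163  0.114]
 coupling [[425.2, -172.7], [127.6, 58.5], 2.2]
```

```bash
cat > sim.py <<'E'
import numpy as np
from scipy.spatial.transform import Rotation as Q
def sim(p,q,rows):
    r=Q.from_quat(np.r_[q[1:],q[0]]); p=np.array(p,float)
    for w in rows:
        p=p+r.apply([w.get('dx',0)/1e3,w.get('dy',0)/1e3,w.get('dz',0)/1e3]); r=r*Q.from_rotvec([w.get('wx',0),w.get('wy',0),w.get('wz',0)])
    return p,r
E
python3 - <<'E'
from h import *; from sim import *
def fit(u,v):
    for _ in range(6):
        k=np.polyfit(u,v,1); e=v-np.polyval(k,u); g=abs(e)<max(2*np.median(abs(e))*1.48,5e-4); u,v=u[g],v[g]
    return k,len(u),e.std()
for n in ['scene0','side0']:
    d=np.load(f'pics/{n}.npz'); P=d['P'].reshape(-1,3); H,S,V=d['hsv'].reshape(-1,3).T
    x,y,z=P.T; b=(z>.05)&(z<.15)
    for nm,m,ax in [('-y face',b&(abs(y+.04)<.02)&(x>.49)&(x<.59),0),('+y face',b&(abs(y-.052)<.015)&(x>.49)&(x<.59),0),('-x face',b&(abs(x-.475)<.02)&(y>-.02)&(y<.035),1),('+x face',b&(abs(x-.607)<.02)&(y>-.02)&(y<.035),1)]:
        if m.sum()>60:
            k,nn,e=fit(P[m,ax],P[m,1-ax]); print(n,nm,'slope %.4f at mid %.4f'%(k[0],np.polyval(k,.543 if ax==0 else .008)),nn,round(e,4))
    b=(z>.01)&(z<.052)
    for nm,m,ax in [('dock stop',b&(abs(y+.197)<.015)&(x>.48)&(x<.61),0),('dock back',b&(abs(y+.322)<.02)&(x>.48)&(x<.61),0),('dock -x',b&(abs(x-.458)<.015)&(y>-.31)&(y<-.22),1),('dock +x',b&(abs(x-.63)<.015)&(y>-.31)&(y<-.22),1)]:
        if m.sum()>40:
            k,nn,e=fit(P[m,ax],P[m,1-ax]); print(n,nm,'slope %.4f at mid %.4f'%(k[0],np.polyval(k,.543 if ax==0 else -.26)),nn,round(e,4))
s=bot.get_state()
rows=[dict(dz=-45)]*4; p,r=sim(s['position'],s['orientation'],rows+[dict(dx=46,wz=-.063)]*21); print(p,r.as_matrix()[:,0])
E
```

```text
scene0 -y face slope -0.0223 at mid -0.0377 453 0.0012
scene0 +x face slope 0.0151 at mid 0.6074 180 0.0008
scene0 dock back slope -0.0011 at mid -0.3229 200 0.0006
scene0 dock +x slope 0.0151 at mid 0.6281 148 0.0008
side0 +y face slope -0.0235 at mid 0.0512 720 0.0011
side0 -x face slope 0.0151 at mid 0.4758 354 0.0009
side0 dock stop slope -0.0002 at mid -0.1964 342 0.0017
side0 dock -x slope 0.0018 at mid 0.4584 153 0.0009
[0.73234154 0.0624825  0.40237773] [-0.003047    0.99999451  0.00130192]
```

Run:
```python
from h import *; from sim import *
s=bot.get_state()
a=[dict(dz=-45)]*4
for rows in [a+[dict(dx=46,dy=-8,wz=-.063)]*8, a+[dict(dx=46,dy=-8,wz=-.063)]*20, a+[dict(dx=46,dy=-8,wz=-.066)]*20+[dict(dx=40,dy=-10)]*2]:
    p,r=sim(s['position'],s['orientation'],rows); print(p,r.as_matrix()[:,0],np.hypot(*p[:2]))
```

```text
[ 0.45696616 -0.40772764  0.40189598] [7.28378813e-01 6.85174434e-01 5.47861213e-04] 0.6124213424023641
[0.61722202 0.11540453 0.4025008 ] [0.05991707 0.99820255 0.00126992] 0.6279181723850608
[0.57293816 0.2030951  0.4026357 ] [-4.70099015e-05  9.99999153e-01  1.30050825e-03] 0.6078698542539109
```

Call:
send_rows:
  rows:
    - {"dz": -45, "gripper": 87}
    - {"dz": -45}
    - {"dz": -45}
    - {"dz": -45}
    - {"dx": 46, "dy": -8, "wz": -0.063}
    - {"dx": 46, "dy": -8, "wz": -0.063}
    - {"dx": 46, "dy": -8, "wz": -0.063}
    - {"dx": 46, "dy": -8, "wz": -0.063}

```text
schema error: expected keys dx, dy, dz, wx, wy, wz, gripper
```

Call:
send_rows:
  rows:
    - {"dx": 0, "dy": 0, "dz": -45, "wx": 0, "wy": 0, "wz": 0, "gripper": 87}
    - {"dx": 0, "dy": 0, "dz": -45, "wx": 0, "wy": 0, "wz": 0, "gripper": 87}
    - {"dx": 0, "dy": 0, "dz": -45, "wx": 0, "wy": 0, "wz": 0, "gripper": 87}
    - {"dx": 0, "dy": 0, "dz": -45, "wx": 0, "wy": 0, "wz": 0, "gripper": 87}
    - {"dx": 46, "dy": -8, "dz": 0, "wx": 0, "wy": 0, "wz": -0.063, "gripper": 87}
    - {"dx": 46, "dy": -8, "dz": 0, "wx": 0, "wy": 0, "wz": -0.063, "gripper": 87}
    - {"dx": 46, "dy": -8, "dz": 0, "wx": 0, "wy": 0, "wz": -0.063, "gripper": 87}
    - {"dx": 46, "dy": -8, "dz": 0, "wx": 0, "wy": 0, "wz": -0.063, "gripper": 87}

```text
time_s: 0.95
position: [0.3247, -0.5365, 0.402]
orientation: [-0.0, 0.968, 0.25, -0.0]
contact_force: [1.3, 0.2, 0.1]
opening: 0.0871
```

Run:
```python
from h import *; from sim import *
s=bot.get_state(); print(s['time_s'],s['q'].round(3),s['position'],s['orientation'])
for n in (6,12,16):
    p,r=sim(s['position'],s['orientation'],[dict(dx=46,dy=-8,wz=-.067)]*n); print(p,r.as_matrix()[:,0],np.hypot(*p[:2]))
```

```text
0.95 [ 1.127  0.263 -0.189  1.175  0.049  1.708 -0.115] [ 0.32466045 -0.53648098  0.40198245] [-3.04904821e-04  9.68269678e-01  2.49907453e-01 -5.49902428e-05]
[ 0.50941417 -0.32833724  0.4020518 ] [6.15978115e-01 7.87763214e-01 2.84022672e-04] 0.606059519483339
[ 0.59800113 -0.06449999  0.4021774 ] [2.58652544e-01 9.65970307e-01 4.76855744e-04] 0.6014695307024461
[0.59594067 0.12172688 0.40228277] [-6.37293050e-03  9.99979533e-01  5.64613696e-04] 0.6082456019446866
```

Azimuth is −q1, so the joints stay well within range. Continuing.

Call:
send_rows:
  rows:
    - {"dx": 46, "dy": -8, "dz": 0, "wx": 0, "wy": 0, "wz": -0.067, "gripper": 87}
    - {"dx": 46, "dy": -8, "dz": 0, "wx": 0, "wy": 0, "wz": -0.067, "gripper": 87}
    - {"dx": 46, "dy": -8, "dz": 0, "wx": 0, "wy": 0, "wz": -0.067, "gripper": 87}
    - {"dx": 46, "dy": -8, "dz": 0, "wx": 0, "wy": 0, "wz": -0.067, "gripper": 87}
    - {"dx": 46, "dy": -8, "dz": 0, "wx": 0, "wy": 0, "wz": -0.067, "gripper": 87}
    - {"dx": 46, "dy": -8, "dz": 0, "wx": 0, "wy": 0, "wz": -0.067, "gripper": 87}
    - {"dx": 46, "dy": -8, "dz": 0, "wx": 0, "wy": 0, "wz": -0.067, "gripper": 87}
    - {"dx": 46, "dy": -8, "dz": 0, "wx": 0, "wy": 0, "wz": -0.067, "gripper": 87}
    - {"dx": 46, "dy": -8, "dz": 0, "wx": 0, "wy": 0, "wz": -0.067, "gripper": 87}
    - {"dx": 46, "dy": -8, "dz": 0, "wx": 0, "wy": 0, "wz": -0.067, "gripper": 87}
    - {"dx": 46, "dy": -8, "dz": 0, "wx": 0, "wy": 0, "wz": -0.067, "gripper": 87}
    - {"dx": 46, "dy": -8, "dz": 0, "wx": 0, "wy": 0, "wz": -0.067, "gripper": 87}

```text
time_s: 2.15
position: [0.5979, -0.0644, 0.402]
orientation: [-0.0, 0.793, 0.609, -0.0]
contact_force: [0.4, 0.3, -0.1]
opening: 0.0866
```

Call:
send_rows:
  rows:
    - {"dx": 46, "dy": -14, "dz": 0, "wx": 0, "wy": 0, "wz": -0.066, "gripper": 87}
    - {"dx": 46, "dy": -14, "dz": 0, "wx": 0, "wy": 0, "wz": -0.066, "gripper": 87}
    - {"dx": 46, "dy": -14, "dz": 0, "wx": 0, "wy": 0, "wz": -0.066, "gripper": 87}
    - {"dx": 46, "dy": -14, "dz": 0, "wx": 0, "wy": 0, "wz": -0.067, "gripper": 87}
    - {"dx": 40, "dy": -15, "dz": 0, "wx": 0, "wy": 0, "wz": 0, "gripper": 87}
    - {"dx": 0, "dy": 0, "dz": 0, "wx": 0, "wy": 0, "wz": 0, "gripper": 87}

```text
time_s: 2.75
position: [0.5539, 0.1725, 0.4031]
orientation: [-0.001, 0.702, 0.712, 0.001]
contact_force: [0.0, -0.2, -0.2]
opening: 0.0869
```

Run:
```python
from h import *; from sim import *
s=bot.get_state(); print(s['time_s'],s['q'].round(3),s['position'],s['orientation']); print(sim(s['position'],s['orientation'],[])[1].as_matrix().round(3), s['contact_force'])
cap('wrist','wrist1'); cap('side','side1')
```

```text
2.75 [ 0.273  0.215 -0.758  1.281  0.145  1.701 -0.44 ] [0.55389599 0.17245018 0.40311836] [-0.00138917  0.70211371  0.71206283  0.00096476]
[[-0.014  1.    -0.001]
 [ 1.     0.014  0.003]
 [ 0.003 -0.001 -1.   ]] [ 0.03327929 -0.17418076 -0.18319322]
```

View pics/side1.png

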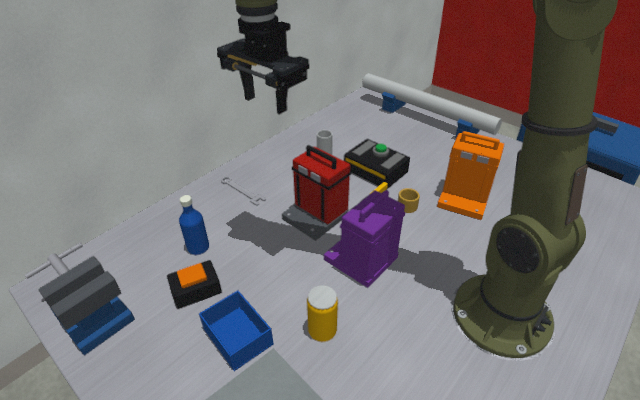

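View pics/wrist1.png

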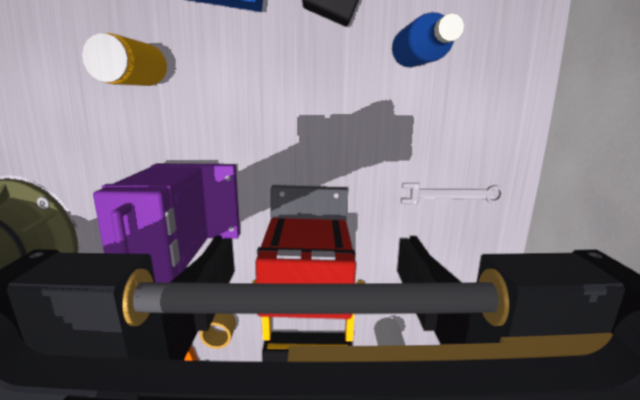

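Call:
send_rows:
  rows:
    - {"dx": 0, "dy": -11, "dz": 0, "wx": -0.001, "wy": -0.003, "wz": 0.014, "gripper": 87}
    - {"dx": 0, "dy": 0, "dz": 45, "wx": 0, "wy": 0, "wz": 0, "gripper": 87}
    - {"dx": 0, "dy": 0, "dz": 45, "wx": 0, "wy": 0, "wz": 0, "gripper": 87}
    - {"dx": 0, "dy": 0, "dz": 45, "wx": 0, "wy": 0, "wz": 0, "gripper": 87}
    - {"dx": 0, "dy": 0, "dz": 45, "wx": 0, "wy": 0, "wz": 0, "gripper": 87}
    - {"dx": 0, "dy": 0, "dz": 45, "wx": 0, "wy": 0, "wz": 0, "gripper": 87}
    - {"dx": 0, "dy": 0, "dz": 45, "wx": 0, "wy": 0, "wz": 0, "gripper": 87}
    - {"dx": 0, "dy": 0, "dz": 40, "wx": 0, "wy": 0, "wz": 0, "gripper": 87}
    - {"dx": 0, "dy": 0, "dz": 30, "wx": 0, "wy": 0, "wz": 0, "gripper": 87}
    - {"dx": 0, "dy": 0, "dz": 0, "wx": 0, "wy": 0, "wz": 0, "gripper": 87}

```text
time_s: 3.85
position: [0.5435, 0.1593, 0.058]
orientation: [-0.001, 0.713, 0.701, -0.005]
contact_force: [0.1, -0.5, -0.4]
opening: 0.0867
```

Run:
```python
from h import *; from sim import *
s=bot.get_state(); print(s['time_s'],s['q'].round(3),s['position'],s['orientation']); print(sim(s['position'],s['orientation'],[])[1].as_matrix().round(4), s['contact_force'])
cap('side','side2'); cap('wrist','wrist2')
```

```text
3.85 [ 0.259  0.375 -0.698  1.816  0.276  1.059 -0.561] [0.54349078 0.15932896 0.05799347] [-0.00082799  0.71296478  0.70118223 -0.00490071]
[[ 0.0166  0.9998 -0.0081]
 [ 0.9998 -0.0167 -0.0057]
 [-0.0058 -0.0081 -1.    ]] [ 0.09913962 -0.50945635 -0.3938313 ]
```

View pics/side2.png

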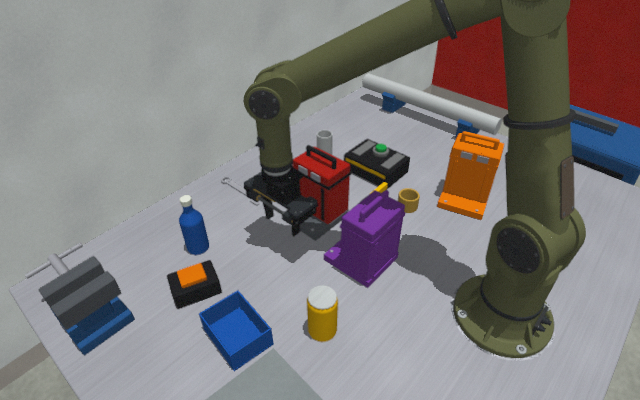

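View pics/wrist2.png

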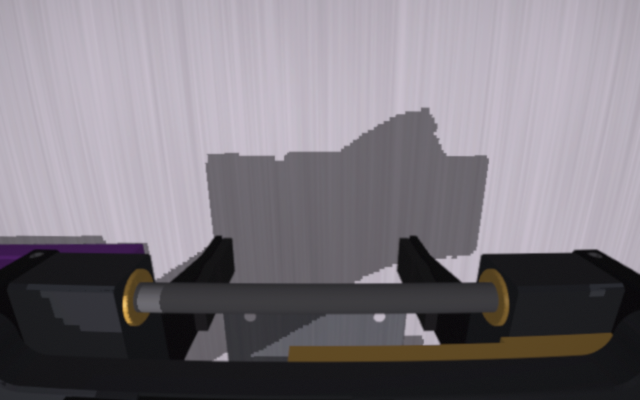

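Call:
send_rows:
  rows:
    - {"dx": 0, "dy": -1, "dz": 20, "wx": -0.008, "wy": 0.006, "wz": -0.016, "gripper": 87}
    - {"dx": 0, "dy": 0, "dz": 18, "wx": 0, "wy": 0, "wz": 0, "gripper": 87}
    - {"dx": 0, "dy": 0, "dz": 0, "wx": 0, "wy": 0, "wz": 0, "gripper": 87}
    - {"dx": 0, "dy": 0, "dz": 0, "wx": 0, "wy": 0, "wz": 0, "gripper": 87}

```text
time_s: 4.35
position: [0.5476, 0.163, 0.0266]
orientation: [0.003, 0.706, 0.708, 0.005]
contact_force: [-0.1, -0.0, -0.3]
opening: 0.0867
```

```bash
cat > st.py <<'E'
from h import *; from sim import *
s=bot.get_state(); print(s['time_s'],s['q'].round(3),s['position'].round(4)); print(sim(s['position'],s['orientation'],[])[1].as_matrix().round(4), s['contact_force'].round(2))
E
python3 st.py
```

```text
4.35 [ 0.246  0.411 -0.687  1.846  0.312  0.981 -0.571] [0.5476 0.163  0.0266]
[[-0.0021  0.9999  0.0117]
 [ 1.      0.002   0.0033]
 [ 0.0033  0.0117 -0.9999]] [-0.15 -0.02 -0.33]
```

Call:
send_rows:
  rows:
    - {"dx": 0, "dy": -5, "dz": 14, "wx": 0.009, "wy": -0.002, "wz": 0, "gripper": 87}
    - {"dx": 0, "dy": 0, "dz": 0, "wx": 0, "wy": 0, "wz": 0, "gripper": 87}
    - {"dx": 0, "dy": 0, "dz": 0, "wx": 0, "wy": 0, "wz": 0, "gripper": 87}
    - {"dx": 0, "dy": 0, "dz": 0, "wx": 0, "wy": 0, "wz": 0, "gripper": 87}

```text
time_s: 4.75
position: [0.5415, 0.1631, 0.0108]
orientation: [-0.0, 0.706, 0.708, 0.001]
contact_force: [-0.5, -0.0, 0.3]
opening: 0.0873
```

```bash
python3 st.py
```

```text
4.75 [ 0.237  0.431 -0.68   1.86   0.324  0.964 -0.583] [0.5415 0.1631 0.0108]
[[-3.1e-03  1.0e+00  4.0e-04]
 [ 1.0e+00  3.1e-03  1.0e-03]
 [ 1.0e-03  4.0e-04 -1.0e+00]] [-0.48 -0.03  0.33]
```

Call:
send_rows:
  rows:
    - {"dx": -15, "dy": 0, "dz": 0, "wx": 0, "wy": 0, "wz": 0, "gripper": 87}
    - {"dx": -15, "dy": 0, "dz": 0, "wx": 0, "wy": 0, "wz": 0, "gripper": 87}
    - {"dx": -10, "dy": 0, "dz": 0, "wx": 0, "wy": 0, "wz": 0, "gripper": 87}
    - {"dx": -5, "dy": 0, "dz": 0, "wx": 0, "wy": 0, "wz": 0, "gripper": 87}
    - {"dx": -4, "dy": 0, "dz": 0, "wx": 0, "wy": 0, "wz": 0, "gripper": 87}
    - {"dx": -4, "dy": 0, "dz": 0, "wx": 0, "wy": 0, "wz": 0, "gripper": 87}
    - {"dx": -4, "dy": 0, "dz": 0, "wx": 0, "wy": 0, "wz": 0, "gripper": 87}
    - {"dx": -4, "dy": 0, "dz": 0, "wx": 0, "wy": 0, "wz": 0, "gripper": 87}
    - {"dx": -4, "dy": 0, "dz": 0, "wx": 0, "wy": 0, "wz": 0, "gripper": 87}
    - {"dx": -4, "dy": 0, "dz": 0, "wx": 0, "wy": 0, "wz": 0, "gripper": 87}

```text
time_s: 5.75
position: [0.5407, 0.0993, 0.0104]
orientation: [-0.003, 0.705, 0.709, 0.003]
contact_force: [-0.2, 8.6, -2.9]
opening: 0.0868
```

```bash
python3 st.py
cat > meas.py <<'E'
import sys
from h import *
# crate & dock via depth faces in both views
def fit(u,v):
    for _ in range(6):
        k=np.polyfit(u,v,1); e=v-np.polyval(k,u); g=abs(e)<max(2*np.median(abs(e))*1.48,5e-4); u,v=u[g],v[g]
    return k
for n in ['scene','side']:
    c=cap(n,n+sys.argv[1]); vv,uu=np.mgrid[:400,:640]; P=depth(c,np.c_[uu.ravel(),vv.ravel()])
    H,S,V=cv2.cvtColor(c['pixels'],cv2.COLOR_RGB2HSV).reshape(-1,3).astype(int).T; x,y,z=P.T
    red=((H<6)|(H>173))&(S>140)&(x>.4)&(x<.7)&(y>-.3)&(y<.15)
    m=red&(abs(z-.18)<.006)
    r=cv2.minAreaRect((P[m,:2]*1000).astype(np.float32)); print(n,'top',np.round(r[0],1),np.round(r[1],1),round(r[2],2))
    m=red&(z>.07)&(z<.14)
    Y=P[m]
    if n=='scene':
        yf=Y[:,1].min(); 
        f=Y[(Y[:,1]<np.percentile(Y[:,1],10)+.008)&(Y[:,0]<.598)&(Y[:,0]>.487)]
    else: f=Y[(Y[:,1]>np.percentile(Y[:,1],90)-.008)&(Y[:,0]<.598)&(Y[:,0]>.487)]
    if len(f)>40:
        k=fit(f[:,0],f[:,1]); print('  face y at .5425: %.4f slope %.4f n%d'%(np.polyval(k,.5425),k[0],len(f)))
    # lid x extents per z
    yc=r[0][1]/1e3
    f=Y[(abs(Y[:,1]-yc)<.03)]; s=f[f[:,0]>.58] if n=='scene' else f[f[:,0]<.5]
    if len(s)>30: k=fit(s[:,1],s[:,0]); print('  side x %.4f slope %.4f n%d'%(np.polyval(k,yc),k[0],len(s)))
E
python3 meas.py A
```

```text
5.75 [ 0.355  0.397 -0.673  1.899  0.293  0.945 -0.447] [0.5407 0.0993 0.0104]
[[-6.4e-03  1.0e+00 -1.0e-04]
 [ 1.0e+00  6.4e-03  7.6e-03]
 [ 7.6e-03 -1.0e-04 -1.0e+00]] [-0.2   8.57 -2.88]
scene top [544.4  -9. ] [129.7  93. ] 0.52
  face y at .5425: -0.0531 slope 0.0050 n351
  side x 0.6086 slope -0.0116 n150
side top [533.3  -5.7] [116.3  87.3] 2.88
  face y at .5425: 0.0324 slope -0.0579 n130
  side x 0.4771 slope -0.0109 n270
```

Call:
send_rows:
  rows:
    - {"dx": -6, "dy": 0.2, "dz": 0, "wx": 0, "wy": 0, "wz": 0.002, "gripper": 87}
    - {"dx": -7, "dy": 0.2, "dz": 0, "wx": 0, "wy": 0, "wz": 0.002, "gripper": 87}
    - {"dx": -7, "dy": 0.2, "dz": 0, "wx": 0, "wy": 0, "wz": 0.002, "gripper": 87}
    - {"dx": -7, "dy": 0.2, "dz": 0, "wx": 0, "wy": 0, "wz": 0, "gripper": 87}
    - {"dx": -7, "dy": 0, "dz": 0, "wx": 0, "wy": 0, "wz": 0, "gripper": 87}
    - {"dx": -7, "dy": 0, "dz": 0, "wx": 0, "wy": 0, "wz": 0, "gripper": 87}
    - {"dx": -7, "dy": 0, "dz": 0, "wx": 0, "wy": 0, "wz": 0, "gripper": 87}
    - {"dx": -7, "dy": 0, "dz": 0, "wx": 0, "wy": 0, "wz": 0, "gripper": 87}
    - {"dx": -5, "dy": 0, "dz": 0, "wx": 0, "wy": 0, "wz": 0, "gripper": 87}
    - {"dx": 0, "dy": 0, "dz": 0, "wx": 0, "wy": 0, "wz": 0, "gripper": 87}

```text
time_s: 6.85
position: [0.5419, 0.0382, 0.0104]
orientation: [-0.002, 0.707, 0.707, 0.002]
contact_force: [0.4, 7.5, -2.4]
opening: 0.0871
```

```bash
python3 st.py; python3 meas.py B
```

```text
6.85 [ 0.454  0.379 -0.654  1.915  0.275  0.938 -0.331] [0.5419 0.0382 0.0104]
[[ 5.0e-04  1.0e+00  1.0e-04]
 [ 1.0e+00 -5.0e-04  6.3e-03]
 [ 6.3e-03  1.0e-04 -1.0e+00]] [ 0.4   7.48 -2.38]
scene top [545.8 -50.1] [133.1 130.1] 89.85
  face y at .5425: -0.1144 slope -0.0022 n333
  side x 0.6089 slope -0.0141 n135
side top [534.2 -66.6] [113.   88.3] 0.35
  face y at .5425: -0.0275 slope -0.0507 n106
  side x 0.4792 slope -0.0072 n246
```

View pics/sceneB.png

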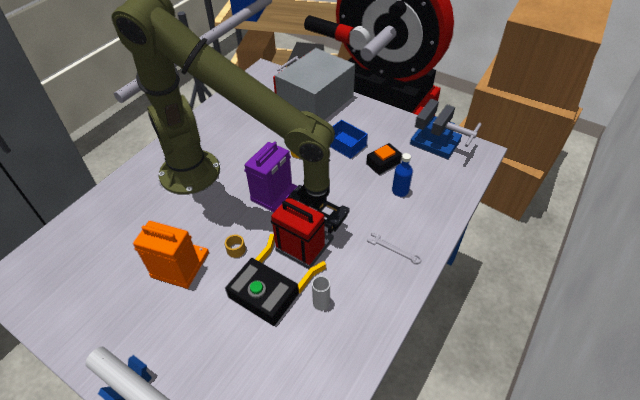

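The crate (about 300,232) stands square at the rail mouth and centred. About 82 mm remain.

Call:
send_rows:
  rows:
    - {"dx": -6, "dy": 0, "dz": 0, "wx": 0, "wy": 0, "wz": 0, "gripper": 87}
    - {"dx": -7, "dy": 0, "dz": 0, "wx": 0, "wy": 0, "wz": 0, "gripper": 87}
    - {"dx": -7, "dy": 0, "dz": 0, "wx": 0, "wy": 0, "wz": 0, "gripper": 87}
    - {"dx": -7, "dy": 0, "dz": 0, "wx": 0, "wy": 0, "wz": 0, "gripper": 87}
    - {"dx": -7, "dy": 0, "dz": 0, "wx": 0, "wy": 0, "wz": 0, "gripper": 87}
    - {"dx": -7, "dy": 0, "dz": 0, "wx": 0, "wy": 0, "wz": 0, "gripper": 87}
    - {"dx": -7, "dy": 0, "dz": 0, "wx": 0, "wy": 0, "wz": 0, "gripper": 87}
    - {"dx": -7, "dy": 0, "dz": 0, "wx": 0, "wy": 0, "wz": 0, "gripper": 87}
    - {"dx": -7, "dy": 0, "dz": 0, "wx": 0, "wy": 0, "wz": 0, "gripper": 87}
    - {"dx": -6, "dy": 0, "dz": 0, "wx": 0, "wy": 0, "wz": 0, "gripper": 87}
    - {"dx": 0, "dy": 0, "dz": 0, "wx": 0, "wy": 0, "wz": 0, "gripper": 87}

```text
time_s: 8.05
position: [0.542, -0.0292, 0.0104]
orientation: [-0.002, 0.707, 0.707, 0.002]
contact_force: [1.0, 8.1, -0.2]
opening: 0.0869
```

```bash
python3 st.py; python3 meas.py C
```

```text
8.05 [ 0.558  0.373 -0.63   1.916  0.261  0.936 -0.196] [ 0.542  -0.0292  0.0104]
[[ 1.0e-04  1.0e+00  3.0e-04]
 [ 1.0e+00 -1.0e-04  6.7e-03]
 [ 6.7e-03  2.0e-04 -1.0e+00]] [ 1.01  8.08 -0.22]
scene top [ 544.8 -113.9] [130.8 139.9] 0.42
  face y at .5425: -0.1820 slope -0.0003 n337
  side x 0.6093 slope -0.0059 n131
side top [ 531.4 -127.2] [115.8  82.7] 6.52
  face y at .5425: -0.0915 slope -0.0025 n98
  side x 0.4794 slope -0.0043 n215
```

Call:
send_rows:
  rows:
    - {"dx": -3, "dy": 0, "dz": 0, "wx": 0, "wy": 0, "wz": 0, "gripper": 87}
    - {"dx": -3, "dy": 0, "dz": 0, "wx": 0, "wy": 0, "wz": 0, "gripper": 87}
    - {"dx": -3, "dy": 0, "dz": 0, "wx": 0, "wy": 0, "wz": 0, "gripper": 87}
    - {"dx": -2, "dy": 0, "dz": 0, "wx": 0, "wy": 0, "wz": 0, "gripper": 87}
    - {"dx": -2, "dy": 0, "dz": 0, "wx": 0, "wy": 0, "wz": 0, "gripper": 87}

```text
time_s: 8.65
position: [0.5419, -0.0401, 0.0104]
orientation: [-0.003, 0.707, 0.708, 0.003]
contact_force: [1.3, 12.3, 0.6]
opening: 0.0868
```

Call:
send_rows:
  rows:
    - {"dx": -2, "dy": 0, "dz": 0, "wx": 0, "wy": 0, "wz": 0, "gripper": 87}
    - {"dx": -1, "dy": 0, "dz": 0, "wx": 0, "wy": 0, "wz": 0, "gripper": 87}

```text
time_s: 8.85
position: [0.542, -0.0432, 0.0104]
orientation: [-0.003, 0.707, 0.708, 0.003]
contact_force: [1.0, 11.8, 0.7]
opening: 0.087
```

Call:
send_rows:
  rows:
    - {"dx": -1, "dy": 0, "dz": 0, "wx": 0, "wy": 0, "wz": 0, "gripper": 87}

```text
time_s: 8.95
position: [0.5419, -0.044, 0.0104]
orientation: [-0.003, 0.707, 0.708, 0.003]
contact_force: [0.9, 12.0, 0.8]
opening: 0.087
```

Call:
send_rows:
  rows:
    - {"dx": -1, "dy": 0, "dz": 0, "wx": 0, "wy": 0, "wz": 0, "gripper": 87}
    - {"dx": -1, "dy": 0, "dz": 0, "wx": 0, "wy": 0, "wz": 0, "gripper": 87}

```text
time_s: 9.15
position: [0.5419, -0.0453, 0.0104]
orientation: [-0.003, 0.707, 0.708, 0.003]
contact_force: [-0.9, 14.9, 1.3]
opening: 0.0872
```

Call:
send_rows:
  rows:
    - {"dx": -1, "dy": 0, "dz": 0, "wx": 0, "wy": 0, "wz": 0, "gripper": 87}
    - {"dx": 0, "dy": 0, "dz": 0, "wx": 0, "wy": 0, "wz": 0, "gripper": 87}

```text
time_s: 9.35
position: [0.542, -0.0453, 0.0104]
orientation: [-0.004, 0.706, 0.708, 0.004]
contact_force: [-0.8, 14.6, 0.9]
opening: 0.0869
```

Call:
send_rows:
  rows:
    - {"dx": -1, "dy": 0, "dz": 0, "wx": 0, "wy": 0, "wz": 0, "gripper": 87}
    - {"dx": -1, "dy": 0, "dz": 0, "wx": 0, "wy": 0, "wz": 0, "gripper": 87}

```text
time_s: 9.55
position: [0.542, -0.0453, 0.0104]
orientation: [-0.005, 0.706, 0.708, 0.005]
contact_force: [-0.1, 19.8, 0.6]
opening: 0.0872
```

```bash
python3 st.py; python3 meas.py D
python3 - <<'E'
from h import *
c=load('sceneD')['pixels'][190:340,200:360]; cv2.imwrite('pics/cropD.png',cv2.resize(c,None,fx=4,fy=4,interpolation=cv2.INTER_CUBIC)[:,:,::-1])
E
```

```text
9.55 [ 0.587  0.375 -0.626  1.913  0.253  0.936 -0.154] [ 0.542  -0.0453  0.0104]
[[-2.300e-03  1.000e+00  1.000e-04]
 [ 9.999e-01  2.300e-03  1.330e-02]
 [ 1.330e-02  1.000e-04 -9.999e-01]] [-0.13 19.83  0.62]
scene top [ 545.2 -141.3] [131.  117.2] 0.52
  face y at .5425: -0.1978 slope -0.0019 n319
  side x 0.6093 slope -0.0070 n165
side top [ 530.  -143.8] [109.8  83.1] 5.19
  face y at .5425: -0.1074 slope 0.0014 n88
  side x 0.4794 slope 0.0003 n208
```

View pics/cropD.png

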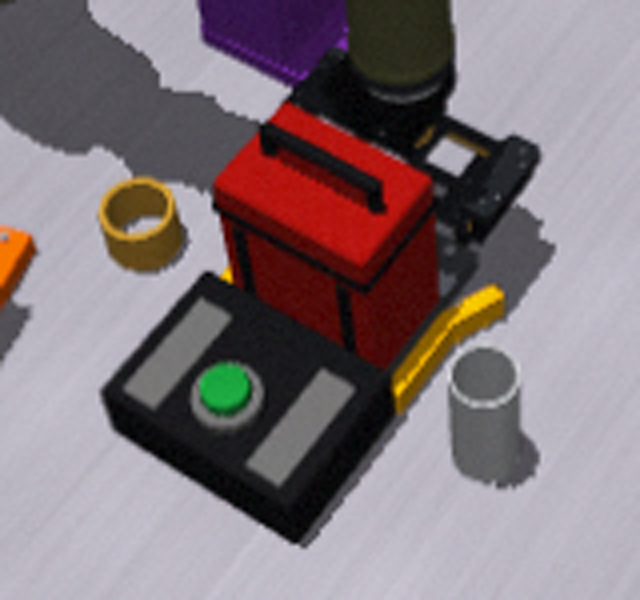

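The crate is flush: the TCP stays at y = −0.0453 while the force rises to 20 N, its front is at −0.198 against the stop at −0.197, its slope is about 0.002, and it is centred within about 1 mm. Now I back off, rise and measure the button.

Call:
send_rows:
  rows:
    - {"dx": 3, "dy": 0, "dz": 0, "wx": 0, "wy": 0, "wz": 0, "gripper": 87}
    - {"dx": 10, "dy": 0, "dz": 0, "wx": 0, "wy": 0, "wz": 0, "gripper": 87}
    - {"dx": 20, "dy": 0, "dz": 0, "wx": 0, "wy": 0, "wz": 0, "gripper": 87}
    - {"dx": 25, "dy": 0, "dz": 0, "wx": 0, "wy": 0, "wz": 0, "gripper": 87}
    - {"dx": 10, "dy": 0, "dz": -30, "wx": 0, "wy": 0, "wz": 0, "gripper": 87}
    - {"dx": 0, "dy": 0, "dz": -45, "wx": 0, "wy": 0, "wz": 0, "gripper": 87}
    - {"dx": 0, "dy": 0, "dz": -45, "wx": 0, "wy": 0, "wz": 0, "gripper": 87}
    - {"dx": 0, "dy": 0, "dz": -45, "wx": 0, "wy": 0, "wz": 0, "gripper": 87}
    - {"dx": 0, "dy": 0, "dz": -45, "wx": 0, "wy": 0, "wz": 0, "gripper": 87}
    - {"dx": 0, "dy": 0, "dz": -45, "wx": 0, "wy": 0, "wz": 0, "gripper": 87}
    - {"dx": 0, "dy": 0, "dz": -45, "wx": 0, "wy": 0, "wz": 0, "gripper": 87}
    - {"dx": 0, "dy": 0, "dz": -45, "wx": 0, "wy": 0, "wz": 0, "gripper": 87}

```text
time_s: 10.85
position: [0.5417, 0.0111, 0.3575]
orientation: [0.001, 0.708, 0.706, -0.0]
contact_force: [1.5, 0.2, -0.0]
opening: 0.0872
```

```bash
python3 st.py; python3 meas.py E
python3 - <<'E'
from h import *
for n in ['sceneE','sideE']:
    c=load(n); H,S,V=cv2.split(cv2.cvtColor(c['pixels'],cv2.COLOR_RGB2HSV).astype(np.uint8))
    m=((H>45)&(H<85)&(S>110)).astype(np.uint8); k,l,s,ce=cv2.connectedComponentsWithStats(m)
    for i in range(1,k):
        if s[i,4]<40: continue
        vv,uu=np.where(l==i); P=depth(c,np.c_[uu,vv])
        if abs(P[:,1].mean()+.28)>.05: continue
        zt=np.percentile(P[:,2],85); t=P[abs(P[:,2]-zt)<.003]
        br=V[vv,uu]; print(n,s[i],ce[i],'ztop',zt,'top mean',t.mean(0),t.min(0),t.max(0),len(t)); 
        q=plane(c,np.c_[uu,vv],.085); print('  cast',q.mean(0),cv2.minEnclosingCircle((q[:,:2]*1000).astype(np.float32)))
E
```

```text
10.85 [ 0.58   0.101 -0.703  1.471  0.066  1.594 -0.123] [0.5417 0.0111 0.3575]
[[ 3.5e-03  1.0e+00  6.0e-04]
 [ 1.0e+00 -3.5e-03 -8.0e-04]
 [-8.0e-04  7.0e-04 -1.0e+00]] [ 1.46  0.21 -0.04]
scene top [ 545.  -155.3] [131.3  89.5] 0.07
  face y at .5425: -0.1977 slope 0.0015 n328
  side x 0.6093 slope -0.0045 n181
side top [ 539.4 -146.7] [124.8  83.5] 1.14
  face y at .5425: -0.1079 slope -0.0229 n493
  side x 0.4795 slope 0.0052 n229
sceneE [250 280  13  14 140] [255.90714286 286.71428571] ztop 0.08664891939828165 top mean [ 0.54550622 -0.28159353  0.08569237] [ 0.52824961 -0.29690569  0.08367786] [ 0.56366661 -0.26636712  0.08947893] 72
  cast [ 0.54539021 -0.28212752  0.085     ] ((545.0694580078125, -281.345703125), 20.998409271240234)
```

Call:
send_rows:
  rows:
    - {"dx": -47, "dy": 0, "dz": 0, "wx": 0, "wy": 0, "wz": 0, "gripper": 0}
    - {"dx": -47, "dy": 0, "dz": 0, "wx": 0, "wy": 0, "wz": 0, "gripper": 0}
    - {"dx": -47, "dy": 0, "dz": 0, "wx": 0, "wy": 0, "wz": 0, "gripper": 0}
    - {"dx": -47, "dy": 0, "dz": 0, "wx": 0, "wy": 0, "wz": 0, "gripper": 0}
    - {"dx": -47, "dy": 0, "dz": 0, "wx": 0, "wy": 0, "wz": 0, "gripper": 0}
    - {"dx": -47, "dy": 0, "dz": 0, "wx": 0, "wy": 0, "wz": 0, "gripper": 0}
    - {"dx": 0, "dy": 0, "dz": 0, "wx": 0, "wy": 0.14, "wz": 0, "gripper": 0}
    - {"dx": 0, "dy": 0, "dz": 0, "wx": 0, "wy": 0.14, "wz": 0, "gripper": 0}
    - {"dx": 0, "dy": 0, "dz": 0, "wx": 0, "wy": 0.14, "wz": 0, "gripper": 0}
    - {"dx": 0, "dy": 0, "dz": 0, "wx": 0, "wy": 0, "wz": 0, "gripper": 0}
    - {"dx": 0, "dy": 0, "dz": 0, "wx": 0, "wy": 0, "wz": 0, "gripper": 0}

```text
time_s: 12.05
position: [0.5409, -0.271, 0.3536]
orientation: [-0.148, 0.693, 0.69, 0.147]
contact_force: [1.0, 1.1, 0.2]
opening: 0.0071
```

```bash
python3 st.py
python3 - <<'E'
from h import *
cap('scene','sceneF');cap('side','sideF')
E
```

```text
12.05 [ 0.958  0.419 -0.499  1.167 -0.18   1.797  0.449] [ 0.5409 -0.271   0.3536]
[[ 4.700e-03  1.000e+00 -2.000e-04]
 [ 9.129e-01 -4.200e-03  4.081e-01]
 [ 4.081e-01 -2.100e-03 -9.129e-01]] [1.05 1.14 0.2 ]
```

View pics/sceneF.png

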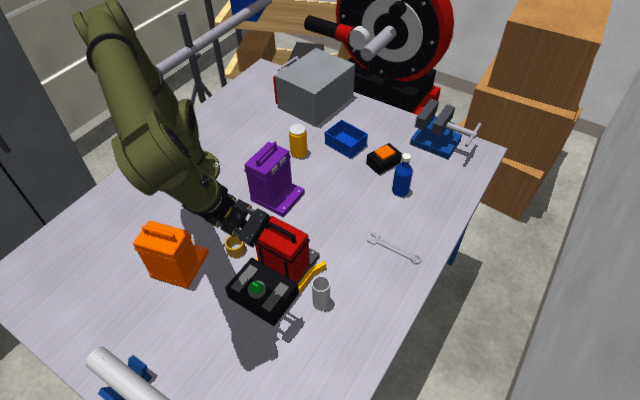

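Call:
send_rows:
  rows:
    - {"dx": -16, "dy": 1, "dz": 36, "wx": 0, "wy": 0, "wz": 0, "gripper": 0}
    - {"dx": -16, "dy": 1, "dz": 36, "wx": 0, "wy": 0, "wz": 0, "gripper": 0}
    - {"dx": -16, "dy": 0, "dz": 36, "wx": 0, "wy": 0, "wz": 0, "gripper": 0}
    - {"dx": -16, "dy": 0, "dz": 36, "wx": 0, "wy": 0, "wz": 0, "gripper": 0}
    - {"dx": -16, "dy": 0, "dz": 36, "wx": 0, "wy": 0, "wz": 0, "gripper": 0}
    - {"dx": 0, "dy": 0, "dz": 0, "wx": 0, "wy": 0, "wz": 0, "gripper": 0}
    - {"dx": 0, "dy": 0, "dz": 0, "wx": 0, "wy": 0, "wz": 0, "gripper": 0}

```text
time_s: 12.85
position: [0.5441, -0.2682, 0.16]
orientation: [-0.147, 0.692, 0.692, 0.148]
contact_force: [-0.1, 0.0, 0.8]
opening: 0.0001
```

```bash
python3 st.py
python3 - <<'E'
from h import *
a=cap('scene','sceneG')['pixels'][150:350,120:360];b=cap('side','sideG')['pixels'][60:260,300:540]
o=np.vstack([a,b]) 
cv2.imwrite('pics/cropG.png',cv2.resize(np.hstack([a,b]),None,fx=1.66,fy=1.66,interpolation=cv2.INTER_CUBIC)[:,:,::-1])
E
```

```text
12.85 [ 0.971  0.496 -0.485  1.453 -0.141  1.454  0.544] [ 0.5441 -0.2682  0.16  ]
[[-2.000e-04  1.000e+00  1.200e-03]
 [ 9.131e-01 -3.000e-04  4.077e-01]
 [ 4.077e-01  1.200e-03 -9.131e-01]] [-0.11  0.03  0.79]
```

View pics/cropG.png

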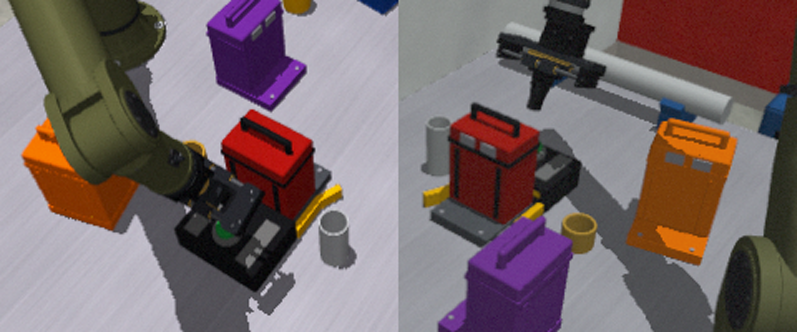

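Run:
```python
from h import *
for n in ['sceneG','sideG']:
    c=load(n); vv,uu=np.mgrid[:400,:640]; P=depth(c,np.c_[uu.ravel(),vv.ravel()])
    H,S,V=cv2.cvtColor(c['pixels'],cv2.COLOR_RGB2HSV).reshape(-1,3).astype(int).T
    o=(H>5)&(H<17)&(S>170)&(P[:,0]>.1)&(P[:,0]<.5)&(P[:,1]<-.1)&(P[:,1]>-.6)
    print(n,'orange',P[o].min(0).round(3),P[o].max(0).round(3))
    a=(H>20)&(H<45)&(S>60)&(S<170)&(P[:,2]>.15)
    for x0 in np.arange(.1,.6,.05):
        m=a&(abs(P[:,0]-x0)<.025)
        if m.sum()>20: print('  x%.2f arm y %.2f..%.2f z min %.3f max %.3f'%(x0,P[m,1].min(),P[m,1].max(),P[m,2].min(),P[m,2].max()))
```

```text
sceneG orange [ 0.194 -0.456 -0.003] [ 0.495 -0.272  0.53 ]
  x0.10 arm y -0.26..1.06 z min 0.157 max 0.725
  x0.15 arm y -0.28..-0.12 z min 0.528 max 0.725
  x0.20 arm y -0.30..-0.17 z min 0.587 max 0.695
  x0.25 arm y -0.33..-0.22 z min 0.600 max 0.666
  x0.30 arm y -0.36..1.00 z min 0.267 max 0.644
  x0.35 arm y -0.38..1.04 z min 0.152 max 0.626
  x0.40 arm y -0.40..-0.29 z min 0.551 max 0.607
  x0.45 arm y -0.44..1.06 z min 0.214 max 0.588
  x0.50 arm y -0.47..-0.34 z min 0.497 max 0.570
  x0.55 arm y -0.48..-0.27 z min 0.178 max 0.564
sideG orange [ 0.131 -0.388  0.001] [ 0.499 -0.104  0.582]
  x0.10 arm y -0.14..0.00 z min 0.197 max 0.648
  x0.15 arm y -0.16..-0.12 z min 0.558 max 0.634
  x0.20 arm y -0.26..-0.19 z min 0.577 max 0.613
  x0.25 arm y -0.27..-0.22 z min 0.558 max 0.598
  x0.30 arm y -0.30..-0.25 z min 0.541 max 0.582
  x0.35 arm y -0.32..-0.27 z min 0.524 max 0.568
  x0.40 arm y -0.34..-0.29 z min 0.505 max 0.553
  x0.45 arm y -0.41..-0.28 z min 0.246 max 0.540
  x0.50 arm y -0.42..-0.27 z min 0.226 max 0.526
  x0.55 arm y -0.40..-0.27 z min 0.204 max 0.513
```

The arm links stand about 0.5 m high over the orange crate, so they are clear. Descending to the button.

Call:
send_rows:
  rows:
    - {"dx": -12, "dy": 0, "dz": 27, "wx": 0, "wy": 0, "wz": 0, "gripper": 0}
    - {"dx": -9, "dy": -1, "dz": 20, "wx": 0, "wy": 0, "wz": 0, "gripper": 0}
    - {"dx": -4, "dy": 0, "dz": 9, "wx": 0, "wy": 0, "wz": 0, "gripper": 0}
    - {"dx": 0, "dy": 0, "dz": 0, "wx": 0, "wy": 0, "wz": 0, "gripper": 0}

```text
time_s: 13.35
position: [0.5425, -0.2698, 0.0973]
orientation: [-0.147, 0.692, 0.691, 0.148]
contact_force: [-0.6, -0.4, 0.3]
opening: 0.0004
```

Call:
send_rows:
  rows:
    - {"dx": -0.8, "dy": 0, "dz": 1.8, "wx": 0, "wy": 0, "wz": 0, "gripper": 0}
    - {"dx": -0.8, "dy": 0, "dz": 1.8, "wx": 0, "wy": 0, "wz": 0, "gripper": 0}
    - {"dx": 0, "dy": 0, "dz": 0, "wx": 0, "wy": 0, "wz": 0, "gripper": 0}

```text
time_s: 13.65
position: [0.5428, -0.27, 0.0937]
orientation: [-0.147, 0.693, 0.691, 0.148]
contact_force: [0.6, 0.3, -0.9]
opening: 0.0002
```

Call:
send_rows:
  rows:
    - {"dx": -0.8, "dy": 0, "dz": 1.8, "wx": 0, "wy": 0, "wz": 0, "gripper": 0}
    - {"dx": -0.8, "dy": 0, "dz": 1.8, "wx": 0, "wy": 0, "wz": 0, "gripper": 0}
    - {"dx": 0, "dy": 0, "dz": 0, "wx": 0, "wy": 0, "wz": 0, "gripper": 0}

```text
time_s: 13.95
position: [0.5422, -0.2697, 0.0887]
orientation: [-0.148, 0.693, 0.69, 0.148]
contact_force: [0.1, 0.2, 0.1]
opening: 0.0005
```

Call:
send_rows:
  rows:
    - {"dx": -0.8, "dy": 0, "dz": 1.8, "wx": 0, "wy": 0, "wz": 0, "gripper": 0}
    - {"dx": -0.8, "dy": 0, "dz": 1.8, "wx": 0, "wy": 0, "wz": 0, "gripper": 0}
    - {"dx": 0, "dy": 0, "dz": 0, "wx": 0, "wy": 0, "wz": 0, "gripper": 0}

```text
time_s: 14.25
position: [0.5424, -0.2698, 0.085]
orientation: [-0.147, 0.693, 0.69, 0.148]
contact_force: [-0.1, 0.2, 2.8]
opening: 0.0003
```

Call:
send_rows:
  rows:
    - {"dx": -0.8, "dy": 0, "dz": 1.8, "wx": 0, "wy": 0, "wz": 0, "gripper": 0}
    - {"dx": -0.8, "dy": 0, "dz": 1.8, "wx": 0, "wy": 0, "wz": 0, "gripper": 0}
    - {"dx": 0, "dy": 0, "dz": 0, "wx": 0, "wy": 0, "wz": 0, "gripper": 0}

```text
time_s: 14.55
position: [0.5424, -0.2697, 0.0811]
orientation: [-0.147, 0.693, 0.69, 0.148]
contact_force: [-1.1, -1.1, 4.2]
opening: 0.0004
```

Call:
send_rows:
  rows:
    - {"dx": -0.8, "dy": 0, "dz": 1.8, "wx": 0, "wy": 0, "wz": 0, "gripper": 0}
    - {"dx": -0.4, "dy": 0, "dz": 0.9, "wx": 0, "wy": 0, "wz": 0, "gripper": 0}
    - {"dx": 0, "dy": 0, "dz": 0, "wx": 0, "wy": 0, "wz": 0, "gripper": 0}

```text
time_s: 14.85
position: [0.5426, -0.2698, 0.0798]
orientation: [-0.147, 0.692, 0.691, 0.148]
contact_force: [-3.2, -0.7, 10.8]
opening: 0.0003
```

Call:
send_rows:
  rows:
    - {"dx": -0.8, "dy": 0, "dz": 1.8, "wx": 0, "wy": 0, "wz": 0, "gripper": 0}
    - {"dx": 0, "dy": 0, "dz": 0, "wx": 0, "wy": 0, "wz": 0, "gripper": 0}
    - {"dx": 0, "dy": 0, "dz": 0, "wx": 0, "wy": 0, "wz": 0, "gripper": 0}

```text
time_s: 15.15
position: [0.5426, -0.2698, 0.0794]
orientation: [-0.147, 0.692, 0.691, 0.148]
contact_force: [-5.3, -0.4, 18.4]
opening: 0.0005
```

The button has bottomed out: the force rose like a spring (2.8 to 4.2 N) and then jumped to 18 N after about 8 mm. Releasing and retreating.

Call:
send_rows:
  rows:
    - {"dx": 2, "dy": 0, "dz": -5, "wx": 0, "wy": 0, "wz": 0, "gripper": 0}
    - {"dx": 4, "dy": 0, "dz": -9, "wx": 0, "wy": 0, "wz": 0, "gripper": 0}
    - {"dx": 12, "dy": 0, "dz": -27, "wx": 0, "wy": 0, "wz": 0, "gripper": 0}
    - {"dx": 16, "dy": 0, "dz": -36, "wx": 0, "wy": 0, "wz": 0, "gripper": 0}
    - {"dx": 16, "dy": 0, "dz": -36, "wx": 0, "wy": 0, "wz": 0, "gripper": 0}
    - {"dx": 16, "dy": 0, "dz": -36, "wx": 0, "wy": 0, "wz": 0, "gripper": 0}
    - {"dx": 16, "dy": 0, "dz": -36, "wx": 0, "wy": 0, "wz": 0, "gripper": 0}
    - {"dx": 16, "dy": 0, "dz": -36, "wx": 0, "wy": 0, "wz": 0, "gripper": 0}
    - {"dx": 0, "dy": 0, "dz": 0, "wx": 0, "wy": 0, "wz": 0, "gripper": 0}
    - {"dx": 0, "dy": 0, "dz": 0, "wx": 0, "wy": 0, "wz": 0, "gripper": 0}

```text
time_s: 16.15
position: [0.5426, -0.2707, 0.3182]
orientation: [-0.147, 0.693, 0.691, 0.148]
contact_force: [-0.4, 0.1, -0.4]
opening: 0.0004
```

```bash
python3 st.py; python3 meas.py H
python3 - <<'E'
from h import *
c=load('sceneH');H,S,V=cv2.split(cv2.cvtColor(c['pixels'],cv2.COLOR_RGB2HSV)); m=(H>45)&(H<85)&(S>110); vv,uu=np.where(m); P=depth(c,np.c_[uu,vv]); g=(abs(P[:,1]+.28)<.04)&(abs(P[:,0]-.545)<.04); print('button z',np.percentile(P[g,2],85),g.sum())
c2=load('sideH'); P=depth(c2,[[381,147]]); print(P)
cv2.imwrite('pics/cropH.png',cv2.resize(c['pixels'][150:350,120:440],None,fx=2.4,fy=2.4,interpolation=cv2.INTER_CUBIC)[:,:,::-1])
E
```

```text
16.15 [ 0.965  0.423 -0.497  1.232 -0.175  1.73   0.472] [ 0.5426 -0.2707  0.3182]
[[ 0.0022  1.      0.0021]
 [ 0.9133 -0.0029  0.4072]
 [ 0.4072  0.001  -0.9133]] [-0.39  0.1  -0.36]
scene top [ 546.9 -154.8] [128.7  89.1] 0.69
  face y at .5425: -0.1978 slope -0.0010 n315
  side x 0.6094 slope 0.0004 n179
side top [ 540.9 -148.4] [126.2  86.9] 0.56
  face y at .5425: -0.1081 slope -0.0182 n487
  side x 0.4794 slope 0.0017 n223
button z 0.08595752526404896 138
[[ 0.47954855 -0.1798665   0.15658603]]
```

View pics/cropH.png

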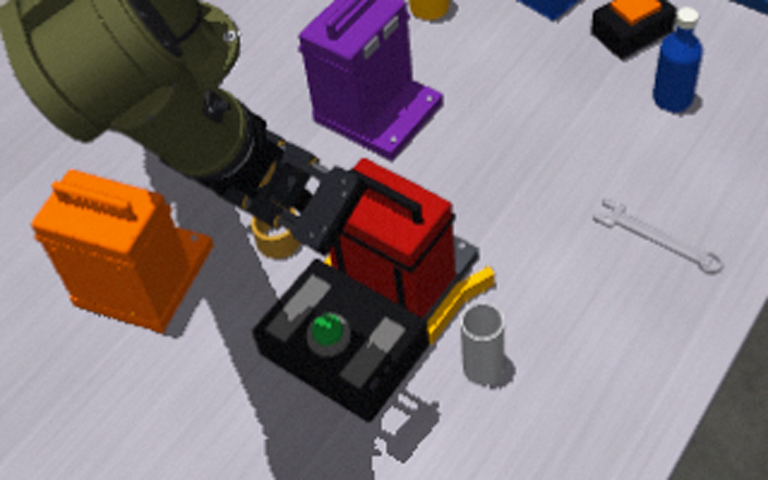

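The crate is still flush, the button is back up at 0.086 m, and the bystanders look undisturbed. Handing in.

```bash
python3 -c "
from station import bot
print(bot.close_job())"
```

```text
the job is handed in; nothing more can be done
None
```

I pushed the red crate home with the open fingers low on the foot plate, about 10 mm above the bench. Then I pressed the green button to its bottom, let go and handed the job in. No verdict was reported.

- **Push:** At the end the tool stopped moving while the force rose to about 20 N, which showed the crate was against the stop.
- **Button:** I pressed it with the fingers shut. The force reached 18 N after about 8 mm of travel, and the button top was back at 0.086 m afterwards, as before the press.
- **Crate position:** In the last check its front was at y = −0.198 m, against a stop measured at −0.196 to −0.197 m. It sat within about 1 mm of the dock's centre line and upright.
- **Disagreement:** The scene camera put the crate square to within 0.001 rad. The side view's face fit gave −0.018 rad. Both are inside the 0.07 rad limit.
- **Other things on the bench:** By eye they looked undisturbed in the scene view; I did not measure them again. The tool was free, with its tip at 0.32 m, when I handed in.

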